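# Index a bun under the filling nozzle

## Robot

A 6-joint arm with a two-finger parallel gripper is mounted at the origin on a cart in front of the work surface, level with it; the furniture and walls round the work are solid. World frame = base frame: x ahead of the robot, y to its left, z up, the work surface at z = 0. Lengths are in m, angles in rad, forces in N, time in s.
With the tool pointing down it reaches from about 0.225 to 0.875 m from the base axis. Payload 3.4 kg.
Tool frame: the origin (TCP) lies at the very end of the fingers, on their centre line; the grasp point (between the pads) lies 19 mm behind it; z points along the fingers, y is the direction in which the jaws open and shut (so a half turn about z gives the same grasp; the last joint's range is limited). The gripper opens to 85 mm and grips with 20 to 120 N. Pads are 22 mm wide; open, the fingers measure 114 mm over their backs; the gripper's body (76 mm by 85 mm) begins 54 mm behind the grasp point. The pads swing forward as they close: fully open they stand 13 mm farther back than shut.
Start: joints at [1.024, 0.276, 1.505, -0, 1.361, -0.121], TCP at [0.238, 0.524, 0.231] pointing down, gripper open.
Joint ranges: [-2.89, 2.89], [-0.75, 2.08], [0.22, 2.7], [-1.18, 4.32], [0.11, 2.71], [-2.7, 2.7]. Speed limits (rad/s): [2.57, 2.57, 3.14, 3.14, 3.14, 3.14].

## Interface

Orientations are given as a unit quaternion [w, x, y, z].
In Python, from rig import get_state, get_image, calibration, sign_off gives the robot as it stands. The module is installed in compiled form; this text tells all that it offers.
- The arm moves only by the tool drive_tool, never from a script. Its argument "targets" is one flat list of numbers, 7 for each row, row after row: the turn, a rotation vector about the tool's x, y, z in degrees, then the shift along the tool's x, y, z in mm, then the opening, from 0 (shut) to 1 (fully open). In form: [wx, wy, wz, tx, ty, tz, fingers, wx, wy, wz, tx, ty, tz, fingers, ...]. A call has 1 to 12 rows; each row shifts and turns the commanded pose from where the row before left it, along the tool's axes as they then stand; what a row does not reach is not made up. A row lasts 1/8 s, in which the tool goes at most 62.5 mm and 10.7 degrees, less where a joint would pass 70% of its speed; a pose out of reach is approached as far as the arm can. A call is refused whole if a number of a shift passes 62.5 or a number of a turn 10.7, either way. A call with a gripper value outside its range is refused whole. The fingers move at their own pace and stop on an object; "grip_force" is the grip in N (left out, the last holds). Time passes only in rows, so rows that do not move let the fingers close. It gives the time, the measured TCP pose, the force and the opening at its end, in the units of the state.
- get_state(): the state, without advancing time (a new reading comes with each control period).
- get_image(name): name is "side" or "top" or "wrist"; returns the picture (420x560x3 uint8, red, green, blue); there is no depth.
- calibration(name): a dict with "mtx" (3x3 intrinsics, pixels), "world_to_cam" (4x4, takes a point from world to camera coordinates); the wrist camera has in their place "hand_eye" (4x4, takes a point from camera to tool coordinates, whose origin is the TCP and whose axes are the flange's). Camera axes: x right, y down, z forward; pixel columns grow to the right and rows downward; lengths in m; the calibration is good to about 2 mm. A picture is of the moment at which its call begins: read the wrist's pose just before it. calibration takes no time and is no camera call.
- sign_off(): hands the job in, once; it reports no verdict.
The state is a dict: "clock": time; "qpos": joint angles; "qd": joint speeds; "effort": joint torques, N m; "position": TCP position; "ee_rot": TCP orientation; "contact_force": force on the tool from outside, world axes, zero at the start; "moment": the same for the moment, N m; "width": finger opening in m.
Only numpy, scipy, OpenCV 4.12 (cv2) and the standard library are available. Lean on these libraries where they do the work, as an engineer would, in place of code of your own. Each camera call takes 0.05 s, during which the arm holds its last target.

## Task

The bun standing on the turning table of the bun filler is to be filled next, but somebody left the salt jar on the table and it is too tall to pass under the nozzle: first take the jar off and stand it upright inside the black tray. Then turn the table (its upright pegs are there to push on) until the bun is under the nozzle and the table has clicked home in its notch. Do not touch the bun or the nozzle, keep the steel drip cup standing in its nest, and leave the two green timers where they are.

Things in the scene. Friction and masses are not known exactly. Their poses are not given: they have to be found in the camera images.
- filler: bun filler, fixed: steel foot, white column and hopper at its back. Origin on the counter, on the turning table's axis; its x axis points from there to the nozzle and column. Top 340 mm; column and pump head stand 160 to 250 mm behind the axis, 50 mm either side. A spring plunger with a black roller sits by the rim on its +y side, 165 to 235 mm from the axis, 50 mm high.
- turntable (a joint): angle of the turning table, rad, 0 at the start, positive counter-clockwise from above; turns without end both ways. The roller drops into a notch of the rim every 90 degrees (0, +-pi/2, pi ..); a notch draws the table home from about 5 degrees either side. To leave one takes about 5 N at a peg; in between the table turns easily and stays where it is left.
- hub (a point): centre of the turning table's top face, 42 mm above the counter; turns with it. At joint 0 its axes are the filler's. White disc, diameter 316 mm. Four nests, each a steel wire ring (inner diameter 113 mm, 8 mm high, floor = table top), lie 92 mm from the axis along this point's +x, +y, -x, -y. The +x nest is under the nozzle at the start and empty.
- peg0 (a point): centre of the top of upright index peg 0 of the turning table: 15 mm diameter, 76 mm tall over the table (black cap), 140 mm from the axis, at 45 degrees from the table's own +x axis, between two nests
- peg1 (a point): centre of the top of upright index peg 1 of the turning table: 15 mm diameter, 76 mm tall over the table (black cap), 140 mm from the axis, at 135 degrees from the table's own +x axis, between two nests
- peg2 (a point): centre of the top of upright index peg 2 of the turning table: 15 mm diameter, 76 mm tall over the table (black cap), 140 mm from the axis, at 225 degrees from the table's own +x axis, between two nests
- peg3 (a point): centre of the top of upright index peg 3 of the turning table: 15 mm diameter, 76 mm tall over the table (black cap), 140 mm from the axis, at 315 degrees from the table's own +x axis, between two nests
- nozzle_tip (a point): lower end of the steel filling nozzle, 122 mm above the counter, 92 mm from the table's axis along the filler's +x; the pipe behind it runs back to the pump head at 215 mm height
- bun: round golden bun with a criss-cross crust, 97 x 105 x 54 mm, loose in one of the nests of the turning table. Origin at the centre of its underside. (Three more buns lie on the steel sheet tray and have no part in this.)
- salt_jar: spice jar with black cap, 40 mm diameter, 105 mm tall, about 0.1 kg, standing loose in another nest. Origin at the centre of its underside, z up along the jar.
- drip_cup: small open steel cup, 68 mm diameter at the rim, 40 mm tall, standing loose in a third nest. Origin at the centre of its underside.
- black_tray: shallow empty black tray, fixed, 258 x 183 mm (its x and y), rim 18 mm high. Origin at the centre of its underside; its flat floor is 2 mm above the counter and reaches 105 mm either way in x and 72 mm in y.
- timer_1: lime green kitchen timer left of the filler, 50 x 72 x 68 mm, origin at the centre of its underside
- timer_2: lime green kitchen timer on the right of the counter, same size
- nozzle: the steel filling nozzle with its pipe, fixed to the filler (same origin as the filler); its tip is point nozzle_tip
Not all that is in view belongs to the job. There is more than one size of the salt_jar; the one meant has the size given above. What is shaped like the drip_cup but blue is not meant.

How it is judged:
By the outcome, as a careful person would: the job done as asked, in the order asked, and still so for the second after the job is handed in, with the robot touching nothing.
It also fails if it takes over 72 s, if anything falls off the work surface, if the arm or the gripper's body presses on something with over 40 N, if the wrist force passes 120 N, or if a joint passes its speed limit or range.

## Working session

There is one attempt and no reset: what is moved stays moved. The work goes in short steps, Python scripts to look and compute and a tool call to move; the robot and the scene stay as the last step left them, time stands still between calls to the robot, and variables do not carry over. Pictures are saved under pics/ and viewed, and the job is handed in when it is done.

Besides the shell and the picture viewer there is one more tool, called after "Call:" as name(argument=value, ...) on one line, values as JSON. drive_tool: Moves the arm, as the interface text tells. Its arguments: {"type":"object","properties":{"targets":{"type":"array"},"grip_force":{"type":"number"}},"required":["targets"]}

```bash
mkdir -p pics; cat > h.py <<'E'
import numpy as np, cv2
from rig import get_state,get_image,calibration,sign_off
np.set_printoptions(precision=4,suppress=True)
def save(n,f):
    im=get_image(n); cv2.imwrite('pics/'+f,im[:,:,::-1]); return im
E
python3 - <<'E'
from h import *
print(get_state())
for n in('side','top','wrist'):
    save(n,n+'0.png'); print(n,calibration(n))
E
```

```text
{'clock': 0.0, 'qpos': array([ 1.024 ,  0.2766,  1.5062, -0.    ,  1.3607, -0.121 ]), 'qd': array([ 0.0008,  0.0003, -0.0012, -0.0014,  0.0003, -0.0004]), 'effort': array([ -0.0032, -41.6777, -24.5802,  -0.0006,   0.0111,   0.    ]), 'position': array([0.2372, 0.5232, 0.2304]), 'ee_rot': array([-0.0003,  0.2113,  0.9774, -0.0009]), 'contact_force': array([-0.3342, -0.7098, -0.0169]), 'moment': array([-0.0278,  0.0931, -0.0124]), 'width': 0.08501081923019396}
side {'mtx': array([[403.8446,   0.    , 279.0033],
       [  0.    , 403.8446, 213.0173],
       [  0.    ,   0.    ,   1.    ]]), 'world_to_cam': array([[-0.9771, -0.211 ,  0.0269,  0.5113],
       [-0.1004,  0.3459, -0.9329,  0.1669],
       [ 0.1875, -0.9142, -0.3592,  1.0571],
       [ 0.    ,  0.    ,  0.    ,  1.    ]])}
top {'mtx': array([[496.6593,   0.    , 275.0631],
       [  0.    , 496.6593, 211.5251],
       [  0.    ,   0.    ,   1.    ]]), 'world_to_cam': array([[ 0.0153, -0.9999, -0.0026, -0.0726],
       [-0.9979, -0.0151, -0.0627,  0.5203],
       [ 0.0627,  0.0035, -0.998 ,  1.7574],
       [ 0.    ,  0.    ,  0.    ,  1.    ]])}
wrist {'mtx': array([[346.2368,   0.    , 275.671 ],
       [  0.    , 346.2368, 214.2425],
       [  0.    ,   0.    ,   1.    ]]), 'hand_eye': array([[-0.0002, -0.9645, -0.264 ,  0.0672],
       [ 1.    , -0.0004,  0.0009, -0.0005],
       [-0.0009, -0.264 ,  0.9645, -0.1418],
       [ 0.    ,  0.    ,  0.    ,  1.    ]])}
```

View pics/top0.png

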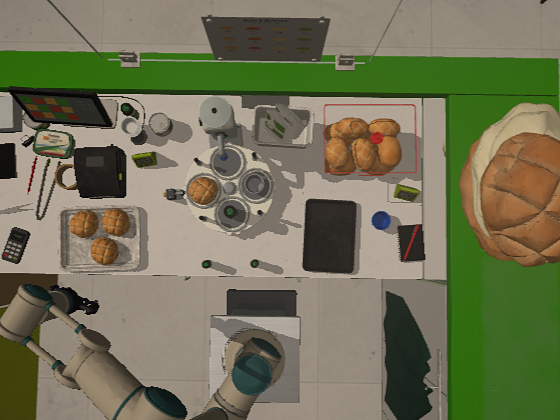

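View pics/side0.png

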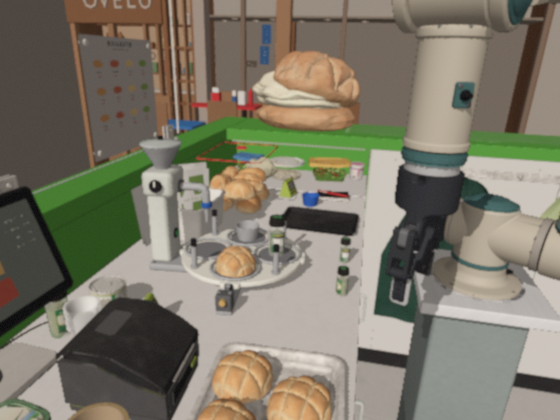

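View pics/wrist0.png

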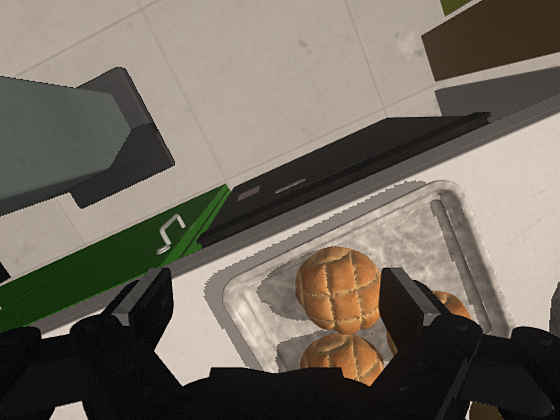

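```bash
python3 - <<'E'
import cv2
a=cv2.imread('pics/top0.png')[90:285,150:430]
cv2.imwrite('pics/topz.png',cv2.resize(a,None,fx=2.85,fy=2.85,interpolation=cv2.INTER_CUBIC))
a=cv2.imread('pics/side0.png')[130:330,130:390]
cv2.imwrite('pics/sidez.png',cv2.resize(a,None,fx=3,fy=3,interpolation=cv2.INTER_CUBIC))
E
```

```text
(no output)
```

View pics/topz.png

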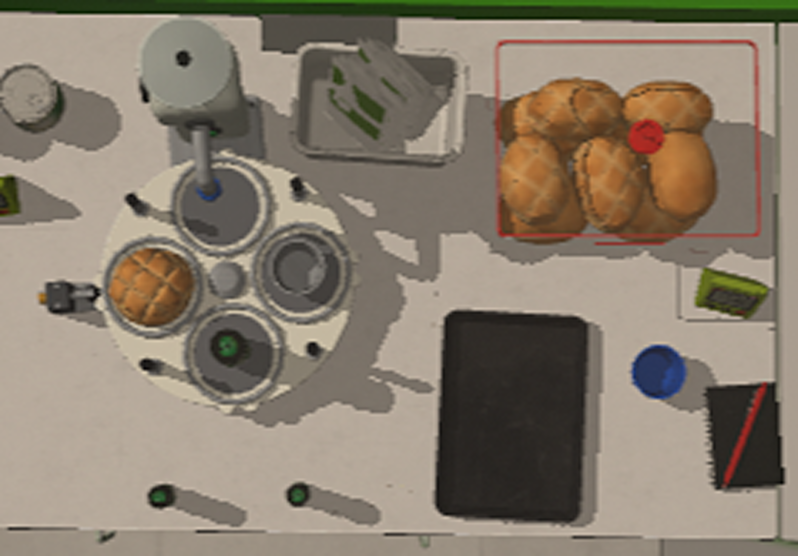

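View pics/sidez.png

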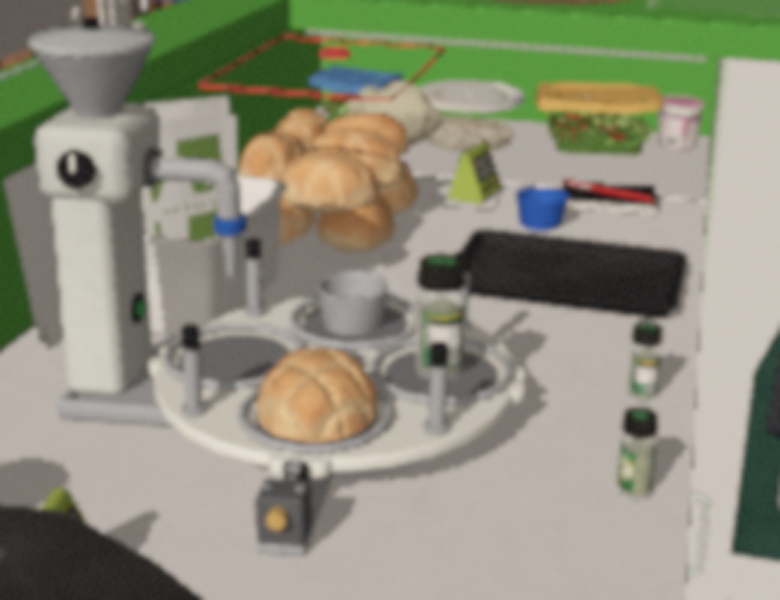

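```bash
cat >> h.py <<'E'
def ray(n,u,v,z):
    c=calibration(n);T=np.linalg.inv(c['world_to_cam']);d=T[:3,:3]@np.linalg.inv(c['mtx'])@[u,v,1];o=T[:3,3]
    return o+d*(z-o[2])/d[2]
E
python3 - <<'E'
from h import *
f=lambda p,z: ray('top',150+p[0]/2.85,90+p[1]/2.85,z)[:2]
P=np.array([f(p,.118) for p in [(132,200),(296,184),(313,350),(148,366)]]);c=P.mean(0)
print('pegs\n',P,'c',c); d=P-c
print(np.linalg.norm(d,axis=1),np.degrees(np.arctan2(d[:,1],d[:,0])))
print('jar',f((228,345),.147))
print('cup rim',f((300,268),.082),'bun',f((150,287),.08))
print('nozzle',f((207,195),.122),'hubcap',f((228,280),.06))
T=np.array([f(p,.018) for p in [(445,312),(586,318),(578,522),(437,514)]]);print('tray',T,T.mean(0))
print('timer2',f((733,292),.04),'roller',f((75,295),.05),'jars',f((161,494),.085),f((298,494),.085))
# disc
a=cv2.imread('pics/top0.png');
pts=[(103,285),(350,285),(228,411),(140,380),(315,380),(335,345),(120,350)]
Q=np.array([f(p,.042) for p in pts]);A=np.c_[2*Q,np.ones(len(Q))];s=np.linalg.lstsq(A,(Q**2).sum(1),rcond=None)[0];print('disc',s[:2],np.sqrt(s[2]+s[:2]@s[:2]))
# side check: pegs side top
E
```

```text
pegs
 [[ 0.6853  0.2045]
 [ 0.7074  0.0098]
 [ 0.5099 -0.0138]
 [ 0.488   0.1806]] c [0.5977 0.0953]
[0.14   0.1391 0.14   0.1389] [  51.2505  -37.911  -128.8178  142.1009]
jar [0.5125 0.0839]
cup rim [0.6113 0.0049] bun [0.5856 0.1863]
nozzle [0.692 0.115] hubcap [0.5977 0.0938]
tray [[ 0.5661 -0.175 ]
 [ 0.5612 -0.3517]
 [ 0.3069 -0.3431]
 [ 0.3141 -0.168 ]] [ 0.4371 -0.2595]
timer2 [ 0.5944 -0.53  ] roller [0.5774 0.283 ] jars [0.3365 0.1663] [0.339  0.0023]
disc [0.5879 0.0968] 0.152870960913552
```

Call:
drive_tool(targets=[0,0,0,-20,-13,0,1,0,0,0,-38,-25,0,1,0,0,0,-40,-27,0,1,0,0,0,-42,-28,0,1,0,0,0,-42,-28,0,1,0,0,0,-42,-28,0,1,0,0,0,-42,-28,0,1,0,0,0,-42,-28,0,1,0,0,0,-42,-28,0,1,0,0,0,-38,-25,0,1,0,0,0,-30,-20,0,1,0,0,0,-14,-8,0,1])

```text
clock: 1.65
position: [0.5135, 0.0833, 0.2309]
ee_rot: [-0.0, 0.212, 0.977, -0.0]
contact_force: [0.7, 1.4, -0.6]
width: 0.0856
```

```bash
python3 - <<'E'
from h import *
s=get_state();print(s)
save('wrist','w1.png')
E
```

```text
{'clock': 1.65, 'qpos': array([ 0.0269,  0.1938,  1.6183,  0.0001,  1.3301, -1.1158]), 'qd': array([-0.1797,  0.0768, -0.0999,  0.0209,  0.0357, -0.1996]), 'effort': array([  0.0615, -36.5254, -24.2988,  -0.2114,  -0.106 ,   0.1   ]), 'position': array([0.5135, 0.0833, 0.2309]), 'ee_rot': array([-0.0003,  0.2124,  0.9772, -0.    ]), 'contact_force': array([ 0.729 ,  1.4104, -0.6124]), 'moment': array([ 0.0531, -0.0424, -0.0145]), 'width': 0.08558994124233253}
```

View pics/w1.png

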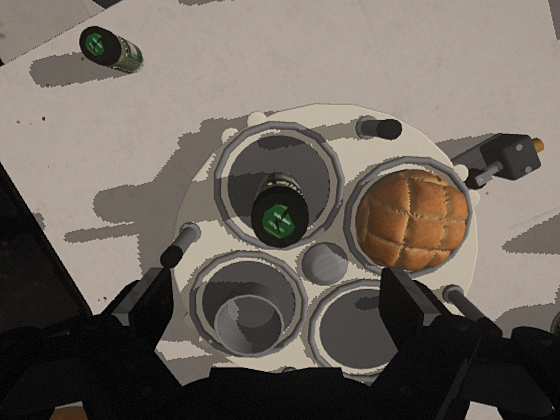

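```bash
cat >> h.py <<'E'
from scipy.spatial.transform import Rotation as R
def wray(s,u,v,z):
    c=calibration('wrist');H=c['hand_eye'];w,x,y,zz=s['ee_rot'];Rt=R.from_quat([x,y,zz,w]).as_matrix()
    d=Rt@H[:3,:3]@np.linalg.inv(c['mtx'])@[u,v,1];o=Rt@H[:3,3]+s['position'];return o+d*(z-o[2])/d[2]
def tool(s,p):
    w,x,y,zz=s['ee_rot'];return R.from_quat([x,y,zz,w]).as_matrix().T@(np.array(p)-s['position'])*1000
E
python3 - <<'E'
from h import *
s=get_state();print(s['position'],s['qd'][:1])
im=save('wrist','w2.png')
hsv=cv2.cvtColor(im,cv2.COLOR_RGB2HSV)
sub=im[150:280,230:340]; m=((sub.max(2)<45)|((hsv[150:280,230:340,1]>120)&(abs(hsv[150:280,230:340,0].astype(int)-65)<25))).astype(np.uint8)
n,l,st,c=cv2.connectedComponentsWithStats(m);k=1+st[1:,4].argmax();print(st[k],c[k]+[230,150])
g=cv2.inRange(hsv,(45,120,60),(90,255,255));M=cv2.moments(g[180:260,250:320]);gu=M['m10']/M['m00']+250,M['m01']/M['m00']+180
print('green',gu)
for q in [gu,(281,218)]:
  p=wray(s,*q,.147);print('jar wrist',p)
for n,q in {'pegfl':(388,129),'pegr':(172,260)}.items(): print(n,wray(s,*q,.118))
for q in [(277.7,217.3)]: print('jar side',ray('side',*q,.147))
E
```

```text
[0.5145 0.0825 0.2309] [0.0405]
[  21   34   59   62 2634] [279.8766 213.8512]
green (278.2494623655914, 218.4494623655914)
jar wrist [0.5129 0.0847 0.147 ]
jar wrist [0.5134 0.0866 0.147 ]
pegfl [0.4926 0.1803 0.118 ]
pegr [ 0.5168 -0.0092  0.118 ]
jar side [0.5106 0.0931 0.147 ]
```

```bash
python3 -c "
import cv2
a=cv2.imread('pics/w2.png')[90:300,150:430]
cv2.imwrite('pics/w2z.png',cv2.resize(a,None,fx=2.8,fy=2.8,interpolation=2))"
```

```text
(no output)
```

View pics/w2z.png

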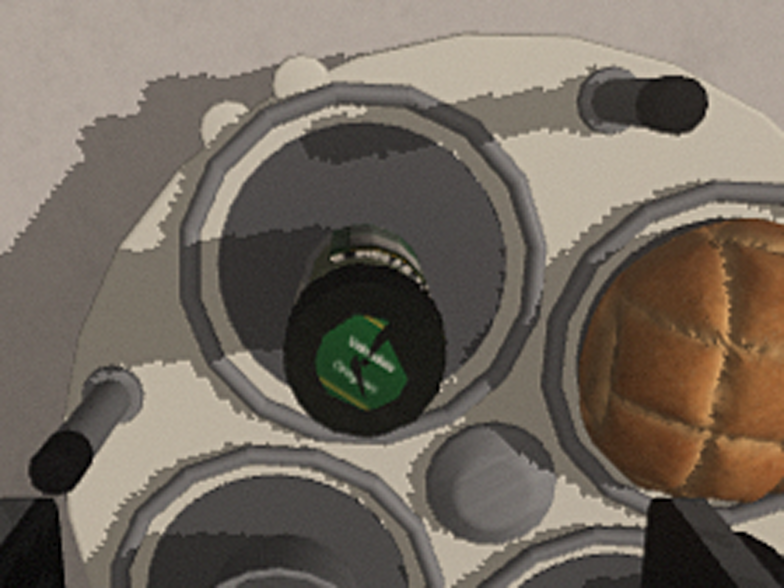

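Call:
drive_tool(targets=[0,0,0,3,1.5,10,1,0,0,0,0,0,20,1,0,0,0,0,0,25,1,0,0,0,0,0,25,1,0,0,0,0,0,25,1,0,0,0,0,0,16,1,0,0,0,0,0,10,1,0,0,0,0,0,0,1])

```text
clock: 2.75
position: [0.5096, 0.0883, 0.0997]
ee_rot: [-0.001, 0.211, 0.978, -0.0]
contact_force: [-1.0, -0.0, -0.1]
width: 0.085
```

Call:
drive_tool(targets=[0,0,0,0,0,0,0.7,0,0,0,0,0,0,0.5,0,0,0,0,0,0,0.3,0,0,0,0,0,0,0.3,0,0,0,0,0,0,0.2,0,0,0,0,0,0,0.2,0,0,0,0,0,0,0.2], grip_force=35)

```text
clock: 3.62
position: [0.5112, 0.0874, 0.101]
ee_rot: [0.001, 0.211, 0.977, 0.0]
contact_force: [-1.3, -0.2, 5.4]
width: 0.0399
```

```bash
python3 - <<'E'
from h import *
s=get_state();print(s['position'],s['width'],s['contact_force'],s['moment'])
save('wrist','w3.png');save('side','s3.png')
E
```

```text
[0.5112 0.0874 0.101 ] 0.039934805449745585 [-1.3489 -0.2107  5.4053] [ 0.1104  0.1193 -0.0276]
```

View pics/s3.png

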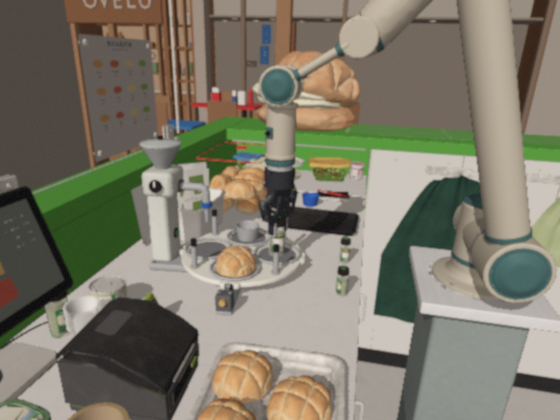

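View pics/w3.png

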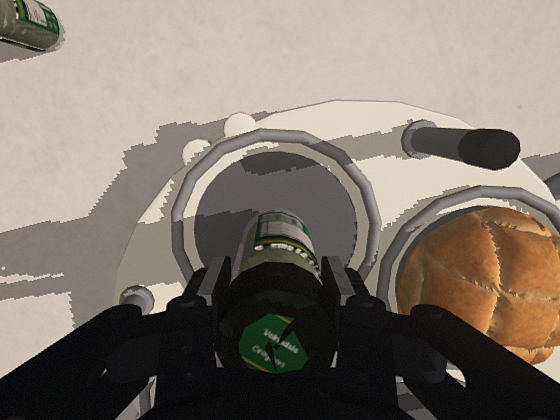

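Call:
drive_tool(targets=[0,0,0,0,0,-10,0.2,0,0,0,0,0,-20,0.2,0,0,0,0,0,-25,0.2,0,0,0,0,0,-25,0.2,0,0,0,0,0,-22,0.2,0,0,0,0,0,-12,0.2,0,0,0,0,0,0,0.2])

```text
clock: 4.6
position: [0.511, 0.0874, 0.2148]
ee_rot: [0.001, 0.211, 0.977, 0.0]
contact_force: [0.8, -0.8, -1.4]
width: 0.0397
```

Call:
drive_tool(targets=[0,0,0,-3,-14,0,0.2,0,0,0,-6,-28,0,0.2,0,0,0,-8,-35,0,0.2,0,0,0,-8,-38,0,0.2,0,0,0,-8,-38,0,0.2,0,0,0,-8,-38,0,0.2,0,0,0,-8,-38,0,0.2,0,0,0,-8,-38,0,0.2,0,0,0,-8,-34,0,0.2,0,0,0,-6,-28,0,0.2,0,0,0,-4,-14,0,0.2,0,0,0,-1,-4,0,0.2])

```text
clock: 6.1
position: [0.436, -0.2605, 0.2136]
ee_rot: [-0.001, 0.212, 0.977, 0.001]
contact_force: [-0.0, -0.2, -1.8]
width: 0.0397
```

```bash
python3 - <<'E'
from h import *
s=get_state();print(s['position'],s['width'],s['contact_force'],s['qpos'])
save('wrist','w4.png');save('side','s4.png')
print(get_state()['position'])
E
```

```text
[ 0.436  -0.2605  0.2136] 0.039675066262199486 [-0.0151 -0.2205 -1.8049] [-0.6759  0.1869  1.6717  0.0004  1.2846 -1.8196]
[ 0.4363 -0.2597  0.2139]
```

View pics/s4.png

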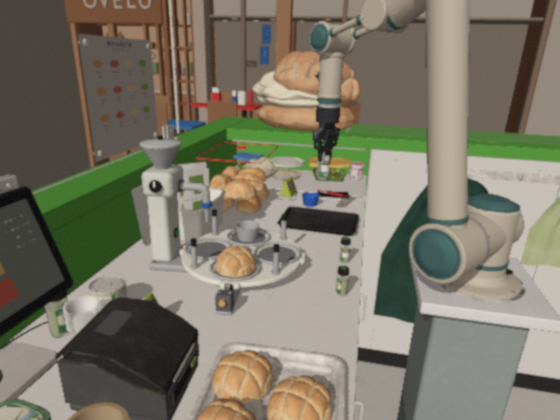

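View pics/w4.png

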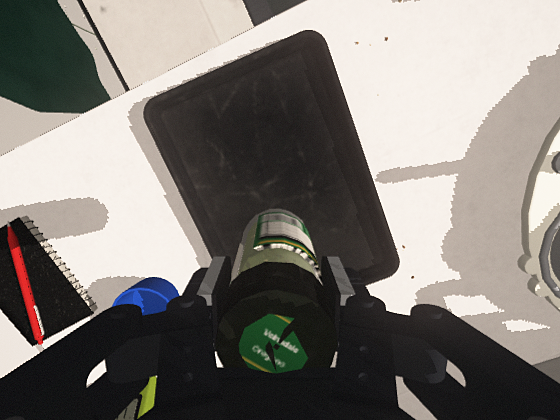

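Call:
drive_tool(targets=[0,0,0,0,0,10,0.2,0,0,0,0,0,20,0.2,0,0,0,0,0,30,0.2,0,0,0,0,0,30,0.2,0,0,0,0,0,25,0.2,0,0,0,0,0,16,0.2,0,0,0,0,0,10,0.2,0,0,0,0,0,5,0.2,0,0,0,0,0,2,0.2,0,0,0,0,0,2,0.2,0,0,0,0,0,0,0.2])

```text
clock: 7.58
position: [0.4368, -0.2602, 0.0646]
ee_rot: [0.0, 0.211, 0.977, -0.0]
contact_force: [-1.0, -0.2, -1.4]
width: 0.0396
```

Call:
drive_tool(targets=[0,0,0,0,0,1.5,0.2,0,0,0,0,0,1.5,0.2,0,0,0,0,0,0,0.2])

```text
clock: 7.95
position: [0.4367, -0.2601, 0.0615]
ee_rot: [0.0, 0.211, 0.977, -0.0]
contact_force: [0.0, 0.7, 0.6]
width: 0.0393
```

Call:
drive_tool(targets=[0,0,0,0,0,1,0.2,0,0,0,0,0,0,0.2])

```text
clock: 8.2
position: [0.4368, -0.2602, 0.0614]
ee_rot: [0.0, 0.211, 0.977, -0.0]
contact_force: [-1.8, 1.7, 8.7]
width: 0.0398
```

Contact with the floor (8.7 N). Release slowly and lift.

Call:
drive_tool(targets=[0,0,0,0,0,-0.5,0.5,0,0,0,0,0,0,0.6,0,0,0,0,0,0,0.9,0,0,0,0,0,0,1,0,0,0,0,0,0,1,0,0,0,0,0,-10,1,0,0,0,0,0,-20,1,0,0,0,0,0,-30,1,0,0,0,0,0,-30,1,0,0,0,0,0,-30,1,0,0,0,0,0,-20,1,0,0,0,0,0,-10,1])

```text
clock: 9.7
position: [0.437, -0.2603, 0.2126]
ee_rot: [0.001, 0.211, 0.977, -0.001]
contact_force: [0.3, -0.1, 0.6]
width: 0.0856
```

```bash
python3 - <<'E'
from h import *
s=get_state();print(s['position'],s['width'],s['contact_force'],s['qpos'])
save('wrist','w5.png');save('side','s5.png')
E
```

```text
[ 0.437  -0.2603  0.2126] 0.08560499240009031 [ 0.2995 -0.1345  0.6289] [-0.6742  0.1865  1.6747  0.0001  1.2776 -1.8192]
```

View pics/s5.png

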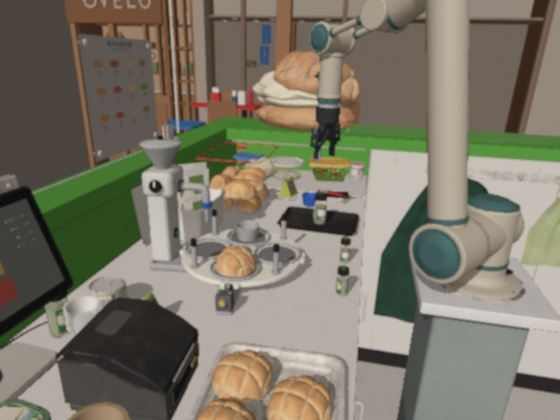

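View pics/w5.png

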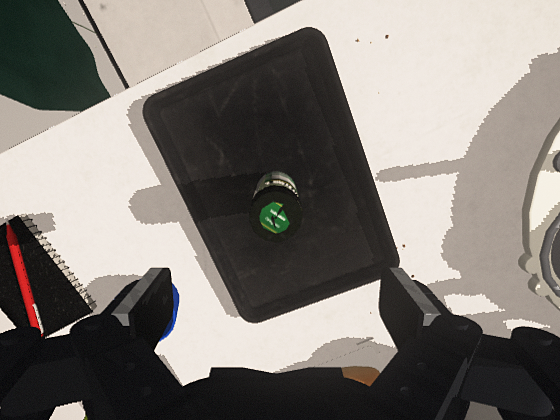

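Call:
drive_tool(targets=[0,0,0,0,12,0,0.5,0,0,0,0,28,0,0,0,0,0,0,38,0,0,0,0,0,0,40,0,0,0,0,0,0,40,0,0,0,0,0,-1,38,0,0,0,0,3,0,30,0,0,0,0,4,0,15,0,0,0,0,4,0,5,0,0,0,0,3,0,0,0,0,0,0,0,0,0,0,0])

```text
clock: 11.18
position: [0.5397, -0.036, 0.2096]
ee_rot: [-0.001, 0.328, 0.945, 0.0]
contact_force: [0.4, -0.9, -0.0]
width: 0.0
```

```bash
python3 - <<'E'
from h import *
s=get_state();print(s['position'],s['width'],s['ee_rot'],s['contact_force'],s['qpos'])
im=save('wrist','w6.png');save('top','t6.png')
print(np.degrees(2*np.arctan2(s['ee_rot'][2],s['ee_rot'][1])))
E
```

```text
[ 0.5397 -0.036   0.2096] 3.888346463419918e-05 [-0.0012  0.3282  0.9446  0.    ] [ 0.4424 -0.9249 -0.0468] [-0.1956  0.2394  1.6113  0.0004  1.2933 -1.0977]
141.68052066941132
```

View pics/w6.png

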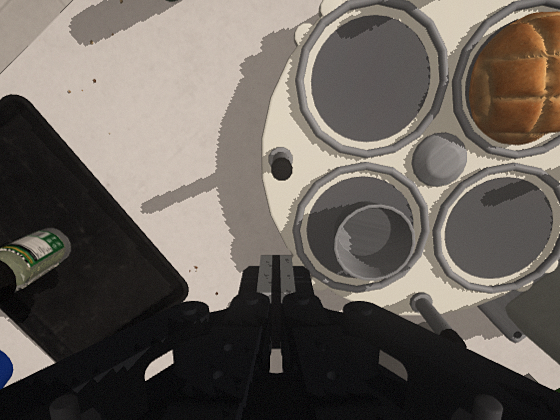

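View pics/t6.png

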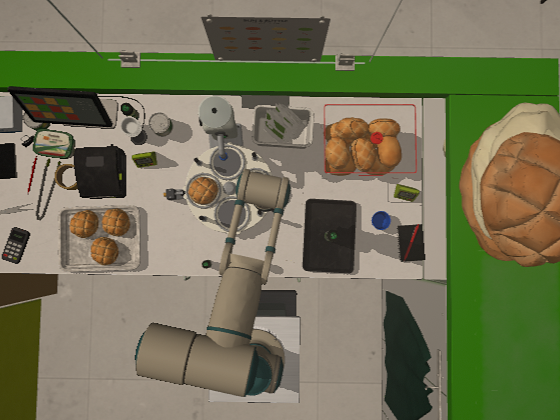

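```bash
python3 - <<'E'
from h import *
s=get_state()
for n,q,z in [('peg',(282,165),.118),('cup',(375,242),.082),('hub',(440,160),.06),('nestcup',(360,228),.05),('tip',(276,262),.2096)]:
    p=wray(s,*q,z);print(n,p,tool(s,p))
E
```

```text
peg [ 0.5128 -0.0101  0.118 ] [37.4883  3.8748 92.0852]
cup [0.6143 0.0087 0.082 ] [-30.5245  81.659  127.9383]
hub [0.598  0.0926 0.06  ] [ 34.3142 137.3771 150.013 ]
nestcup [0.6096 0.0061 0.05  ] [-28.5381  76.6854 159.944 ]
tip [ 0.5348 -0.0329  0.2096] [ 6.232  -0.32    0.4376]
```

Call:
drive_tool(targets=[0,0,0,0,0,12,0,0,0,0,0,0,25,0,0,0,0,0,0,30,0,0,0,0,0,0,30,0,0,0,0,0,0,20,0,0,0,0,0,0,10,0,0,0,0,0,0,3,0,0,0,0,0,0,0,0])

```text
clock: 12.28
position: [0.5407, -0.0371, 0.0811]
ee_rot: [0.0, 0.329, 0.944, 0.0]
contact_force: [0.7, 0.0, 0.2]
width: 0.0002
```

Call:
drive_tool(targets=[0,0,0,5,0,0,0,0,0,0,5,1,0,0,0,0,0,4,1,0,0,0,0,0,2,0,0,0,0,0,0,0,0,0,0])

```text
clock: 12.9
position: [0.5291, -0.0254, 0.0809]
ee_rot: [0.0, 0.329, 0.944, 0.0]
contact_force: [0.7, -0.2, 1.2]
width: -0.0002
```

```bash
python3 - <<'E'
from h import *
s=get_state();print(s['position'],s['contact_force'],s['ee_rot'])
save('wrist','w7.png')
E
```

```text
[ 0.5291 -0.0254  0.0809] [ 0.739  -0.1885  1.2411] [0.0002 0.3287 0.9444 0.    ]
```

View pics/w7.png

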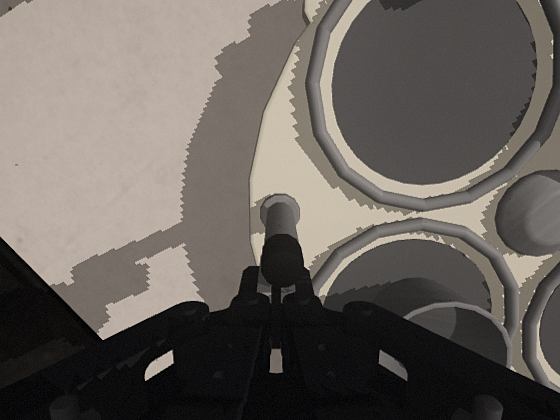

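Call:
drive_tool(targets=[0,0,1,2.4,-0.3,0,0,0,0,2,4.8,-0.6,0,0,0,0,2,4.8,-0.6,0,0,0,0,2,4.8,-0.6,0,0,0,0,2,4.8,-0.6,0,0,0,0,2,4.8,-0.6,0,0])

```text
clock: 13.7
position: [0.5074, -0.01, 0.0808]
ee_rot: [-0.0, 0.419, 0.908, 0.0]
contact_force: [0.1, 0.4, -0.4]
width: -0.0001
```

```bash
cat > t.py <<'E'
from h import *
import sys
s=get_state();p=s['position'];d=p[:2]-[.598,.0945]
print(p,s['contact_force'],'r',np.hypot(*d),'filler ang',np.degrees(np.arctan2(d[1],d[0]))%360-6.65,'toolx',np.degrees(2*np.arctan2(s['ee_rot'][2],s['ee_rot'][1])))
save('wrist',sys.argv[1])
E
python3 t.py w8.png
```

```text
[ 0.5074 -0.01    0.0808] [ 0.1072  0.3736 -0.3669] r 0.1383127275637504 filler ang 222.40974246824226 toolx 130.47328393065948
```

View pics/w8.png

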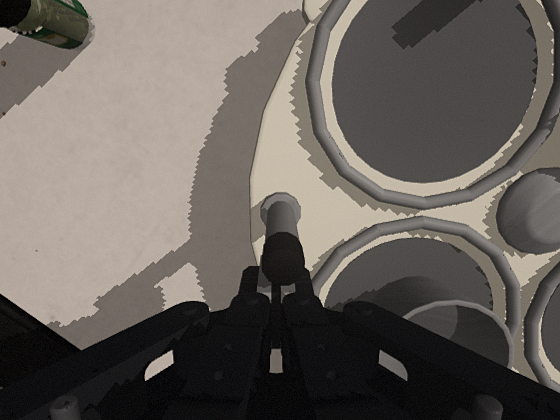

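Call:
drive_tool(targets=[0,0,3,7.2,-0.9,0,0,0,0,4,9.6,-1.1,0,0,0,0,4,9.6,-1.1,0,0,0,0,4,9.6,-1.1,0,0,0,0,4,9.6,-1.1,0,0,0,0,4,9.6,-1.1,0,0,0,0,4,9.6,-1.1,0,0,0,0,4,9.6,-1.1,0,0,0,0,4,9.6,-1.1,0,0,0,0,3,7.2,-0.9,0,0,0,0,2,4.8,-0.6,0,0])

```text
clock: 15.12
position: [0.4611, 0.073, 0.0808]
ee_rot: [-0.0, 0.704, 0.71, -0.0]
contact_force: [0.2, -0.9, 0.1]
width: -0.0001
```

```bash
python3 t.py w9.png
```

```text
[0.4611 0.073  0.0808] [ 0.1643 -0.8749  0.053 ] r 0.1386149952341471 filler ang 182.27848116916763 toolx 90.54766543922386
```

View pics/w9.png

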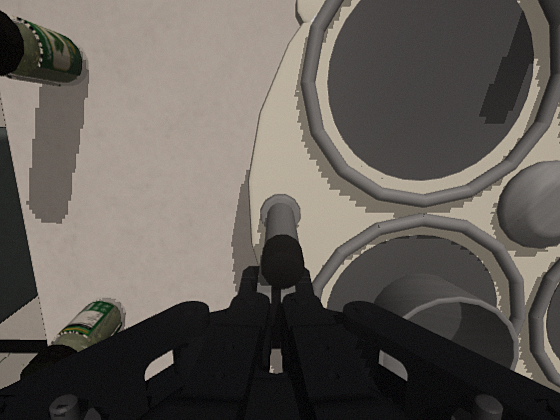

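Call:
drive_tool(targets=[0,0,3,7.2,-0.9,0,0,0,0,4,9.6,-1.1,0,0,0,0,4,9.6,-1.1,0,0,0,0,4,9.6,-1.1,0,0,0,0,4,9.6,-1.1,0,0,0,0,4,9.6,-1.1,0,0,0,0,3,7.2,-0.9,0,0,0,0,2,4.8,-0.6,0,0,0,0,2,4.8,-0.6,0,0,0,0,1,2.4,-0.3,0,0,0,0,1,2.4,-0.3,0,0,0,0,0,0,0,0,0])

```text
clock: 16.68
position: [0.47, 0.1475, 0.0807]
ee_rot: [0.0, 0.872, 0.49, -0.001]
contact_force: [-1.6, -6.0, 1.3]
width: -0.0
```

```bash
python3 t.py w10.png
```

```text
[0.47   0.1475 0.0807] [-1.6008 -6.0173  1.3101] r 0.13859148299306048 filler ang 150.85365671813042 toolx 58.642687255193174
```

View pics/w10.png

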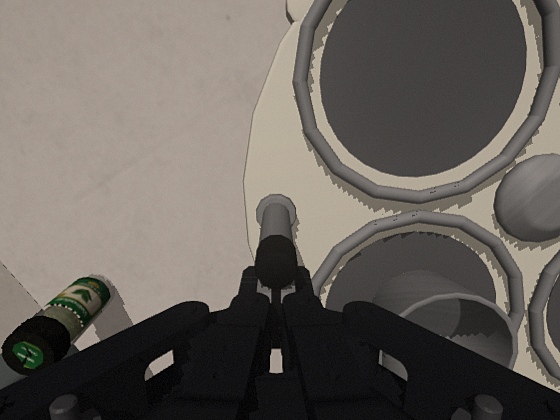

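Call:
drive_tool(targets=[0,0,1,2.4,-0.3,0,0,0,0,1,2.4,-0.3,0,0,0,0,0,0,0,0,0])

```text
clock: 17.1
position: [0.4699, 0.1485, 0.0807]
ee_rot: [0.002, 0.88, 0.475, -0.005]
contact_force: [-5.0, -15.9, 6.1]
width: 0.0001
```

```bash
python3 t.py w11.png; python3 -c "
from h import *
save('side','s11.png')"
```

```text
[0.4699 0.1485 0.0807] [ -5.     -15.9143   6.1123] r 0.13900407327972675 filler ang 150.50887984448514 toolx 56.77177280879222
```

View pics/s11.png

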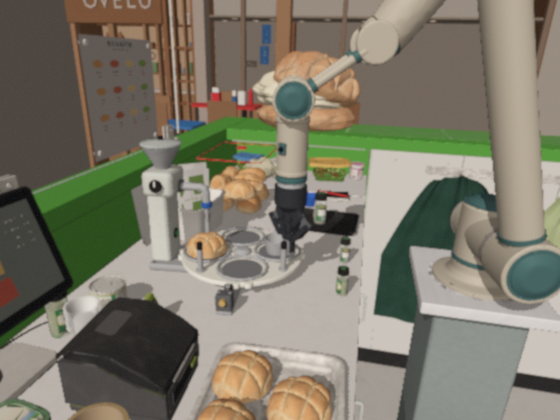

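View pics/w11.png

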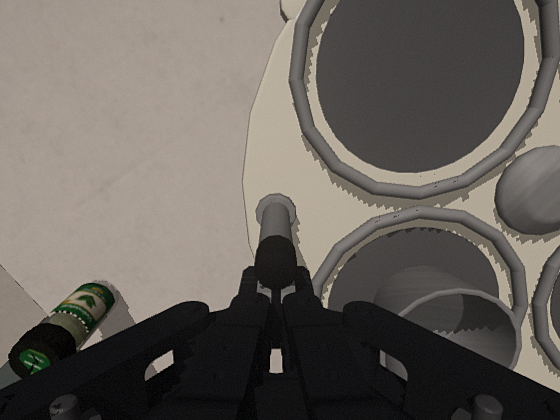

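```bash
python3 - <<'E'
from h import *
im=save('top','t12.png')
cv2.imwrite('pics/t12z.png',cv2.resize(im[90:285,150:350,::-1],None,fx=3,fy=3,interpolation=2))
a=cv2.imread('pics/s11.png')[160:330,140:330]
cv2.imwrite('pics/s11z.png',cv2.resize(a,None,fx=3.5,fy=3.5,interpolation=2))
E
```

```text
(no output)
```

View pics/t12z.png

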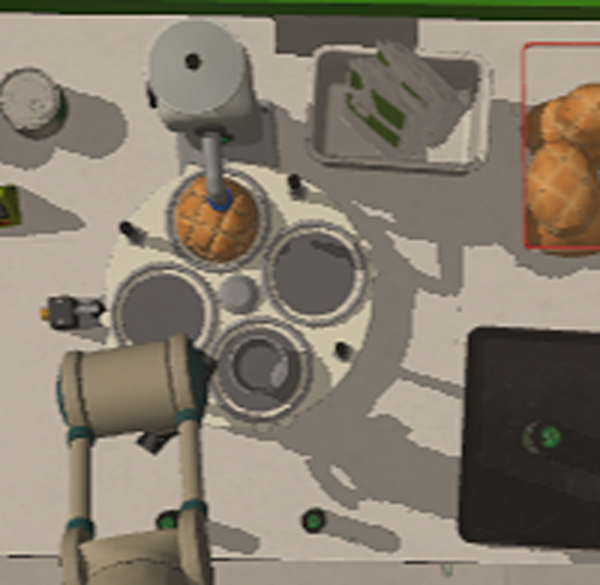

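View pics/s11z.png

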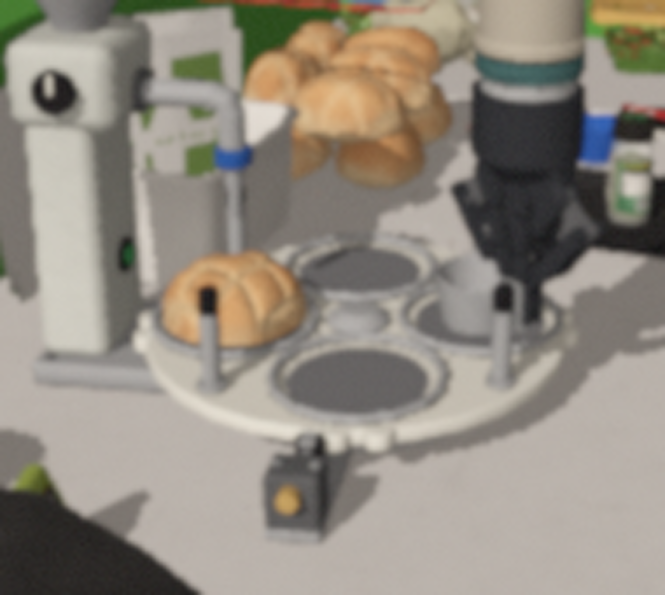

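Call:
drive_tool(targets=[0,0,0.5,1.2,-0.1,0,0,0,0,0.5,1.2,-0.1,0,0,0,0,0,0,0,0,0])

```text
clock: 17.62
position: [0.472, 0.1531, 0.0807]
ee_rot: [0.001, 0.884, 0.467, -0.002]
contact_force: [-3.8, -6.9, 3.6]
width: 0.0001
```

```bash
python3 t.py w13.png; python3 -c "
from h import *
s=get_state();print(s['moment'],s['qpos'],s['effort'])
im=save('side','s13.png');cv2.imwrite('pics/s13z.png',cv2.resize(im[160:330,140:330,::-1],None,fx=3.5,fy=3.5,interpolation=2))"
```

```text
[0.472  0.1531 0.0807] [-3.77   -6.9111  3.6475] r 0.13893387249934505 filler ang 148.41654578433483 toolx 55.6395362853373
[-1.0545  0.5374 -0.0379] [ 0.1752  0.2982  1.8915 -0.003   0.9558  0.7766] [  2.8661 -35.5104 -20.8193   1.755   -1.6187  -0.0104]
```

View pics/s13z.png

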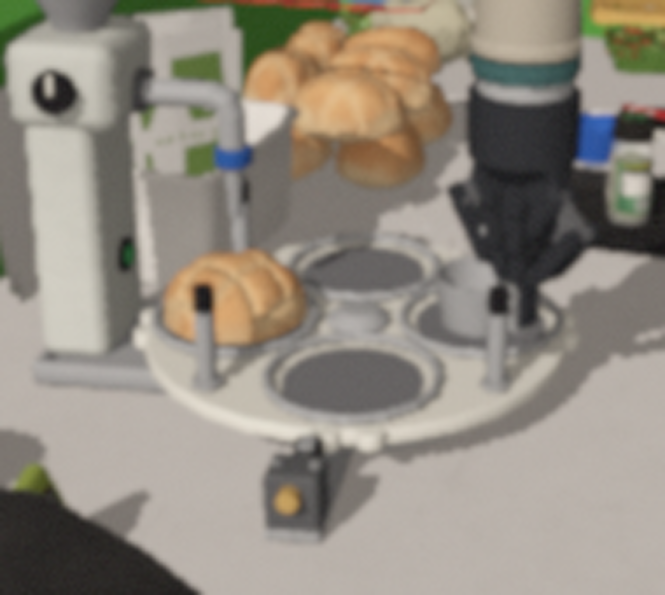

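View pics/w13.png

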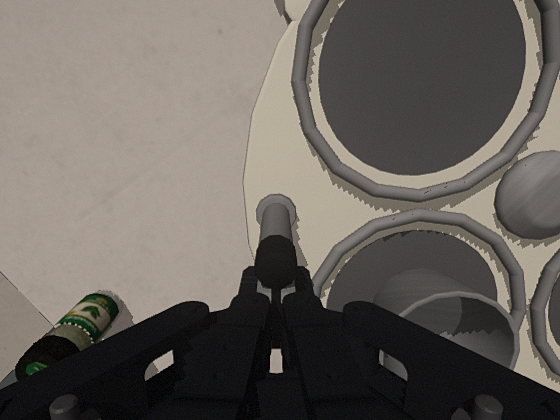

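Call:
drive_tool(targets=[0,0,0.5,1.2,-0.1,0,0,0,0,0.5,1.2,-0.1,0,0,0,0,0,0,0,0,0])

```text
clock: 18.1
position: [0.4736, 0.1563, 0.0807]
ee_rot: [-0.0, 0.889, 0.459, -0.002]
contact_force: [-3.9, -3.2, 2.9]
width: -0.0002
```

```bash
python3 t.py w14.png
```

```text
[0.4736 0.1563 0.0807] [-3.9412 -3.1647  2.8574] r 0.1389475419486539 filler ang 146.93700312470222 toolx 54.6108797382447
```

Call:
drive_tool(targets=[0,0,0.5,1.2,-0.1,0,0,0,0,0.5,1.2,-0.1,0,0,0,0,0,0,0,0,0])

```text
clock: 18.52
position: [0.475, 0.1591, 0.0806]
ee_rot: [-0.001, 0.893, 0.451, -0.001]
contact_force: [-3.9, -3.2, 2.8]
width: 0.0001
```

```bash
python3 t.py w15.png
```

```text
[0.475  0.1591 0.0806] [-3.8745 -3.1694  2.7753] r 0.13889614993027802 filler ang 145.64455728157094 toolx 53.5971547726636
```

View pics/w15.png

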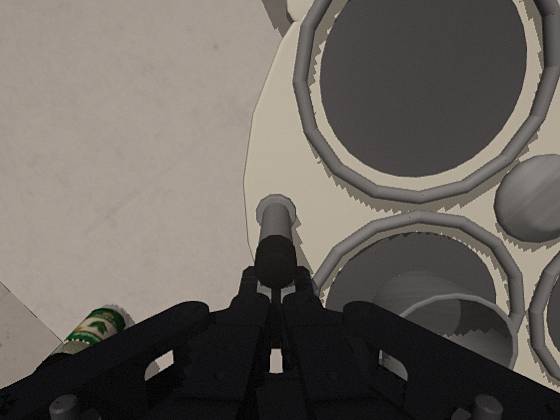

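Call:
drive_tool(targets=[0,0,0.5,1.2,-0.1,0,0,0,0,0.5,1.2,-0.1,0,0,0,0,0.5,1.2,-0.1,0,0,0,0,0,0,0,0,0])

```text
clock: 19.08
position: [0.4797, 0.1627, 0.081]
ee_rot: [0.0, 0.898, 0.439, 0.001]
contact_force: [-0.4, -0.5, -0.7]
width: 0.0003
```

```bash
python3 t.py w16.png; python3 -c "
from h import *
im=save('side','s16.png');cv2.imwrite('pics/s16z.png',cv2.resize(im[160:330,140:330,::-1],None,fx=3.5,fy=3.5,interpolation=2))"
```

```text
[0.4797 0.1627 0.081 ] [-0.411  -0.4786 -0.7276] r 0.13657532117718302 filler ang 143.38994050521416 toolx 52.097303433496755
```

View pics/s16z.png

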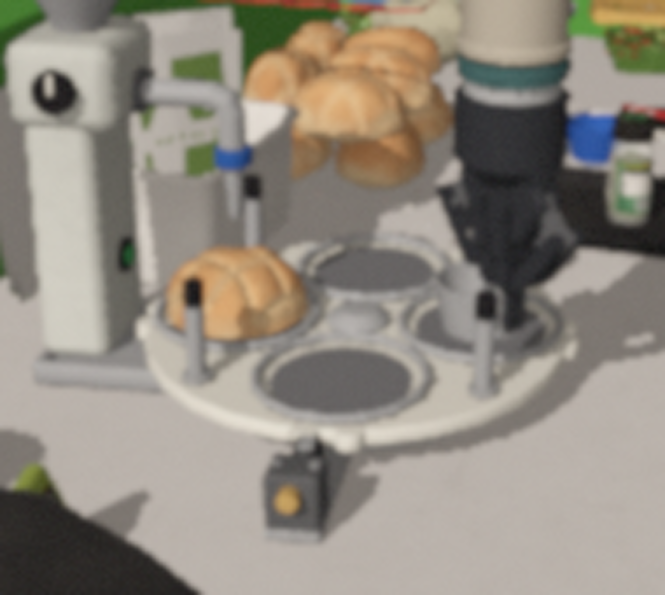

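View pics/w16.png

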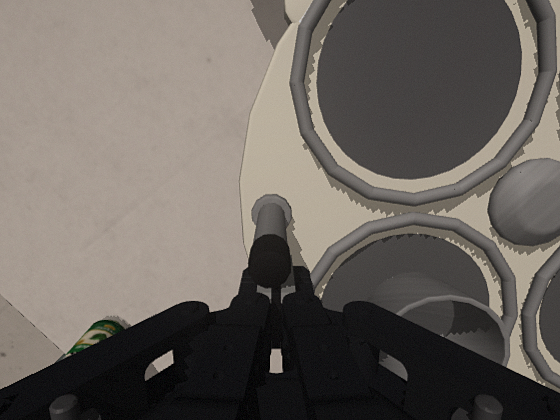

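Call:
drive_tool(targets=[0,0,0,-3,0,0,0,0,0,0,-6,0,0,0,0,0,0,-8,-2,0,0,0,0,0,-5,-2,0,0,0,0,0,0,0,-10,0,0,0,0,0,0,-25,0,0,0,0,0,0,-35,0,0,0,0,0,0,-35,0,0,0,0,0,0,-25,0,0,0,0,0,0,-10,0,0,0,0,-10,-40,0,0,0,0,0,-10,-40,0,0])

```text
clock: 20.68
position: [0.3851, 0.1809, 0.2204]
ee_rot: [-0.0, 0.899, 0.439, -0.0]
contact_force: [-0.1, -0.2, -0.5]
width: -0.0001
```

Call:
drive_tool(targets=[0,0,0,-10,-40,0,0,0,0,0,-10,-40,0,0,0,0,0,0,-10,0,0,0,0,0,0,0,0,0])

```text
clock: 21.18
position: [0.303, 0.2204, 0.2208]
ee_rot: [0.0, 0.898, 0.44, 0.0]
contact_force: [-0.0, -0.4, 0.2]
width: 0.0003
```

```bash
python3 t.py w17.png; python3 -c "
from h import *
im=save('side','s17.png');cv2.imwrite('pics/s17z.png',cv2.resize(im[130:330,130:390,::-1],None,fx=3,fy=3,interpolation=2))
im=save('top','t17.png');cv2.imwrite('pics/t17z.png',cv2.resize(im[90:285,150:430,::-1],None,fx=2.85,fy=2.85,interpolation=2))"
```

```text
[0.303  0.2204 0.2208] [-0.0054 -0.393   0.2455] r 0.3207740822230018 filler ang 150.24382149882666 toolx 52.18721247178702
```

View pics/s17z.png

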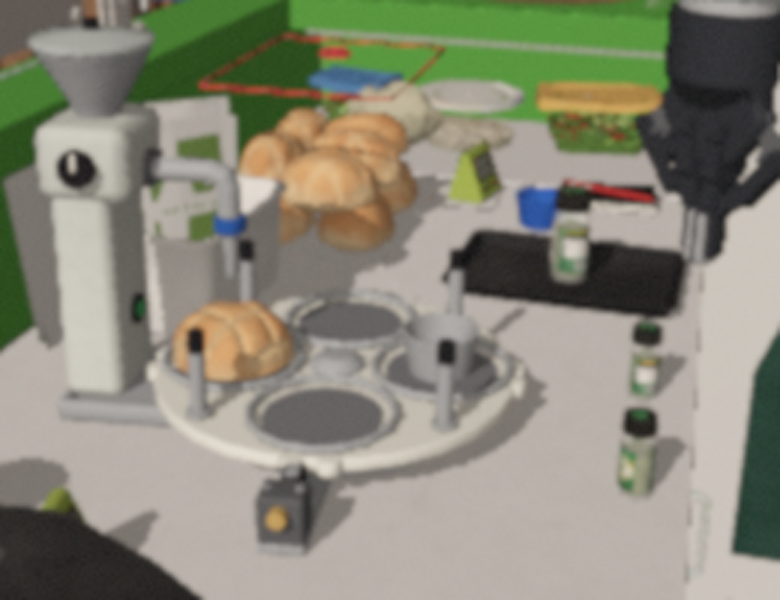

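View pics/t17z.png

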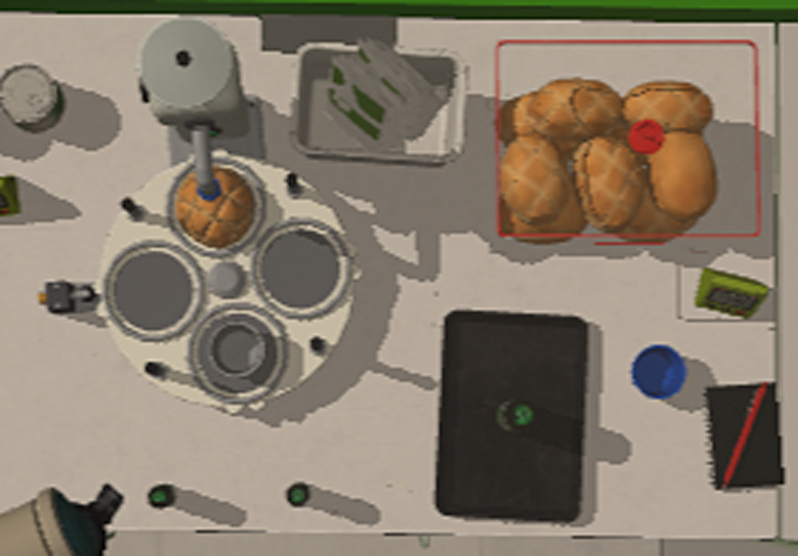

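View pics/w17.png

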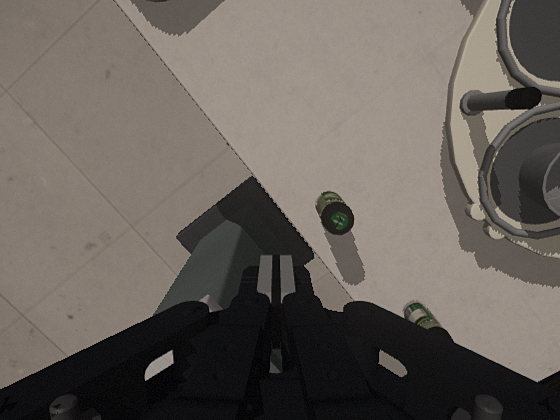

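```bash
cat > a.py <<'E'
from h import *
import sys
def pegs(f):
    im=cv2.imread('pics/'+f); out=[]
    for c in [(132,200),(296,184),(313,350),(148,366)]:
        u=int(150+c[0]/2.85);v=int(90+c[1]/2.85);g=im[v-6:v+7,u-6:u+7].max(2).astype(float)
        w=np.clip(75-g,0,None);n,l,st,_=cv2.connectedComponentsWithStats((w>0).astype(np.uint8));k=1+st[1:,4].argmax();w=w*(l==k)
        yy,xx=np.mgrid[v-6:v+7,u-6:u+7]
        out.append(ray('top',(w*xx).sum()/w.sum(),(w*yy).sum()/w.sum(),.118)[:2])
    return np.array(out)
def ang(P):
    d=P-P.mean(0); a=np.degrees(np.arctan2(d[:,1],d[:,0])); return P.mean(0),a
c0,a0=ang(pegs('top0.png'));c1,a1=ang(pegs(sys.argv[1]));print(c0,c1,a0,a1,a1-a0,(a1-a0).mean())
E
python3 a.py t17.png
python3 - <<'E'
import cv2,numpy as np
a=cv2.imread('pics/side0.png')[255:315,200:300];b=cv2.imread('pics/s17.png')[255:315,200:300]
cv2.imwrite('pics/cmp.png',cv2.resize(np.hstack([a,b]),None,fx=4,fy=4,interpolation=2))
E
```

```text
[0.5984 0.0956] [0.5984 0.0957] [  51.3862  -38.5478 -128.5393  141.4249] [  54.5762  -35.47   -125.6036  144.554 ] [3.1901 3.0778 2.9357 3.1291] 3.0831658330465803
```

View pics/cmp.png

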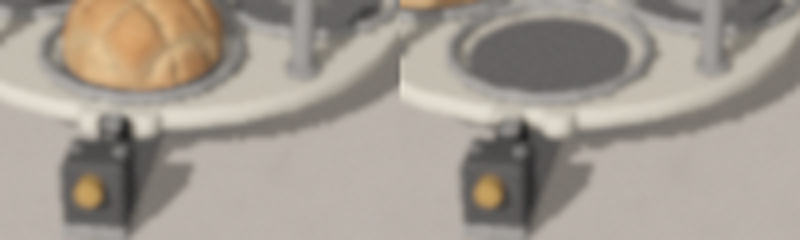

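Call:
drive_tool(targets=[0,0,0,10,40,0,0,0,0,0,10,40,0,0,0,0,0,10,40,0,0,0,0,0,10,30,0,0,0,0,0,0,10,0,0,0,0,0,0,0,10,0,0,0,0,0,0,30,0,0,0,0,0,0,35,0,0,0,0,0,0,35,0,0,0,0,0,0,20,0,0,0,0,0,0,10,0,0,0,0,0,0,0,0])

```text
clock: 22.82
position: [0.4526, 0.1536, 0.0804]
ee_rot: [-0.0, 0.898, 0.439, -0.001]
contact_force: [0.1, -0.4, 0.1]
width: -0.0
```

Call:
drive_tool(targets=[0,0,0,8,0,0,0,0,0,0,8,0,0,0,0,0,0,4,0,0,0,0,0,0,2,0,0,0,0,0,0,0,0,0,0])

```text
clock: 23.45
position: [0.4672, 0.1709, 0.0808]
ee_rot: [-0.0, 0.898, 0.439, 0.0]
contact_force: [0.1, 0.5, 1.0]
width: 0.0002
```

```bash
python3 t.py w18.png
```

```text
[0.4672 0.1709 0.0808] [0.0598 0.482  1.0197] r 0.1515087794051224 filler ang 143.05103982116978 toolx 52.115463036836395
```

View pics/w18.png

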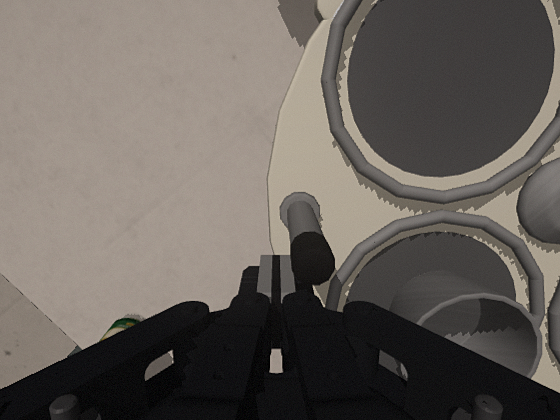

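Call:
drive_tool(targets=[0,0,0,-6,0,0,0,0,0,0,-6,2,0,0,0,0,0,0,7,0,0,0,0,0,0,5,0,0,0,0,0,5,0,0,0,0,0,0,5,0,0,0,0,0,0,2,0,0,0,0,0,0,0,0,0,0])

```text
clock: 24.5
position: [0.4782, 0.1625, 0.0807]
ee_rot: [-0.0, 0.898, 0.439, -0.0]
contact_force: [-0.4, -0.7, -0.5]
width: 0.0
```

```bash
python3 t.py w19.png
```

```text
[0.4782 0.1625 0.0807] [-0.4446 -0.7019 -0.4766] r 0.13778985574795752 filler ang 143.75854022073526 toolx 52.13621471446505
```

View pics/w19.png

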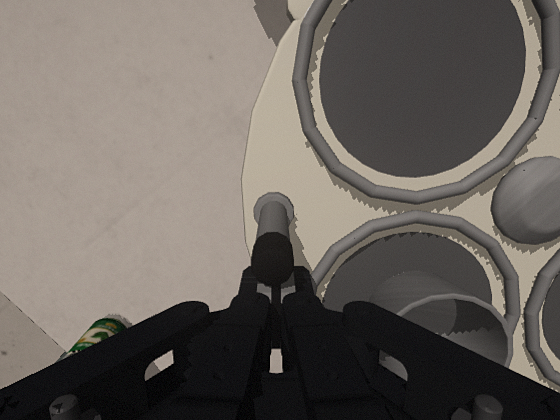

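Call:
drive_tool(targets=[0,0,0,1.2,0,0,0,0,0,0,1.2,0,0,0,0,0,0,1.2,0,0,0,0,0,0,0,0,0,0])

```text
clock: 25.05
position: [0.4807, 0.1652, 0.0808]
ee_rot: [-0.0, 0.898, 0.439, 0.0]
contact_force: [0.0, 0.4, -0.5]
width: 0.0001
```

```bash
python3 t.py w20.png
```

```text
[0.4807 0.1652 0.0808] [ 0.0128  0.3809 -0.5136] r 0.13701295355960588 filler ang 142.26624486320682 toolx 52.10247223358668
```

Call:
drive_tool(targets=[0,0,0,1.2,0,0,0,0,0,0,1.2,0,0,0,0,0,0,1.2,0,0,0,0,0,0,0,0,0,0])

```text
clock: 25.6
position: [0.4828, 0.168, 0.0808]
ee_rot: [-0.0, 0.898, 0.439, 0.0]
contact_force: [-0.0, -0.1, 0.7]
width: 0.0001
```

```bash
python3 t.py w21.png;python3 -c "
from h import *
im=save('side','s21.png');a=cv2.imread('pics/side0.png')[225:315,180:300];b=im[225:315,180:300,::-1];cv2.imwrite('pics/cmp2.png',cv2.resize(np.hstack([a,b]),None,fx=3.3,fy=3.3,interpolation=2))"
```

```text
[0.4828 0.168  0.0808] [-0.0496 -0.1026  0.666 ] r 0.13668620936224418 filler ang 140.80772336982588 toolx 52.10893469678355
```

View pics/w21.png

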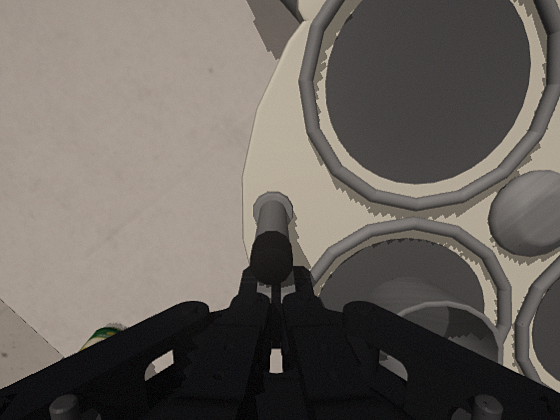

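View pics/cmp2.png

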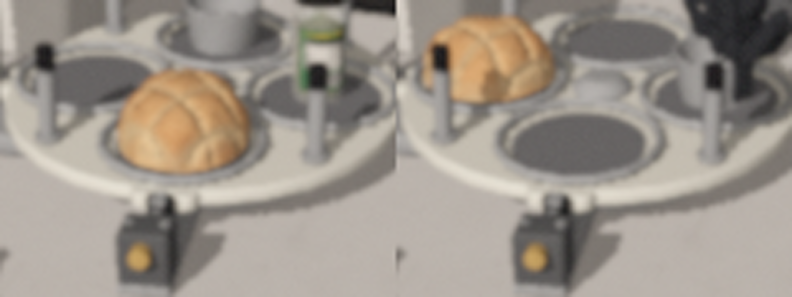

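Call:
drive_tool(targets=[0,0,0,-3,0,0,0,0,0,0,-6,0,0,0,0,0,0,-8,-2,0,0,0,0,0,-5,-2,0,0,0,0,0,0,0,-10,0,0,0,0,0,0,-25,0,0,0,0,0,0,-35,0,0,0,0,0,0,-35,0,0,0,0,0,0,-25,0,0,0,0,0,0,-10,0,0,0,0,-10,-40,0,0,0,0,0,-10,-40,0,0])

```text
clock: 27.2
position: [0.3895, 0.1865, 0.2204]
ee_rot: [-0.0, 0.899, 0.439, -0.0]
contact_force: [0.1, 1.2, 0.7]
width: -0.0
```

Call:
drive_tool(targets=[0,0,0,-10,-40,0,0,0,0,0,-10,-40,0,0,0,0,0,0,-10,0,0,0,0,0,0,0,0,0,0,0,0,0,0,0,0])

```text
clock: 27.82
position: [0.3084, 0.2257, 0.2208]
ee_rot: [0.0, 0.899, 0.439, 0.0]
contact_force: [-0.1, -0.6, -0.0]
width: -0.0001
```

```bash
python3 -c "
from h import *
im=save('side','s22.png');cv2.imwrite('pics/s22z.png',cv2.resize(im[130:330,130:390,::-1],None,fx=3,fy=3,interpolation=2))
im=save('top','t22.png');cv2.imwrite('pics/t22z.png',cv2.resize(im[90:285,150:430,::-1],None,fx=2.85,fy=2.85,interpolation=2))";python3 a.py t22.png
```

```text
[0.5984 0.0956] [0.5983 0.0956] [  51.3862  -38.5478 -128.5393  141.4249] [  51.3289  -38.6778 -128.5926  141.3869] [-0.0573 -0.13   -0.0533 -0.038 ] -0.06963749946288367
```

View pics/s22z.png

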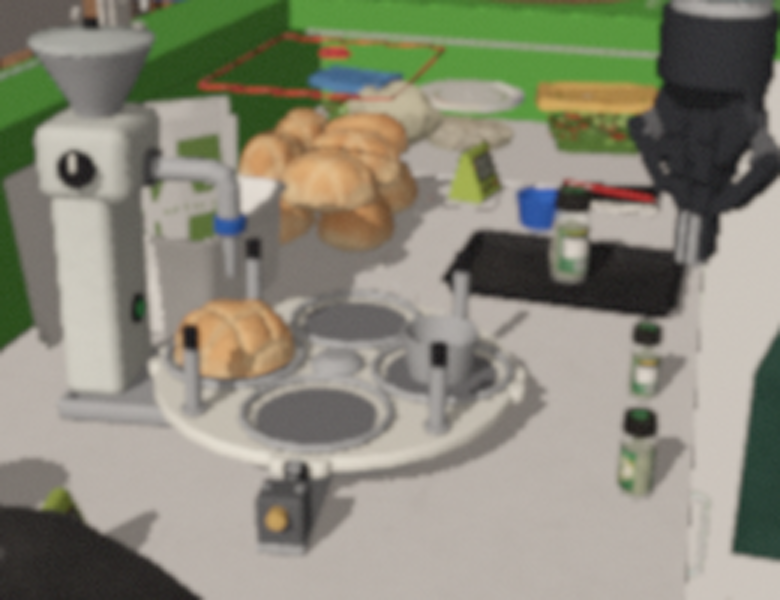

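View pics/t22z.png

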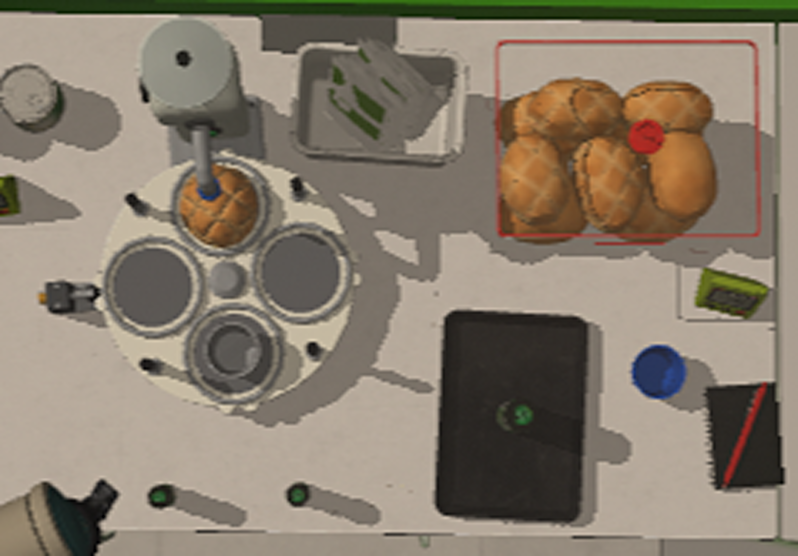

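The pegs are within 0.1° of the home pattern, with the bun under the nozzle. The cup is still in its nest and the jar stands upright in the tray.

```bash
python3 -c "
from rig import sign_off
print(sign_off())"
```

```text
the job is handed in; nothing more can be done
None
```

The job is done and was handed in at about 28 s of the 72 s allowed. I moved the salt jar off the table and stood it upright near the middle of the black tray. Then I turned the table 90° clockwise by pushing one peg with the closed fingers, which brought the bun under the nozzle.

**Trouble on the way:** the table met the bumps on the rim just before the notch and resisted with about 17 N. After the first push I backed off, and the pictures showed it 3.1° short of home. It had not been drawn in, so I went back and pushed it the rest of the way.

**Last checks, with the arm clear:**
- **Table:** the top camera puts the four pegs within 0.13° of their home positions, 0.07° off on average. The side view shows the roller sitting between the two bumps as it did at the start.
- **Objects:** the jar is upright in the tray and the cup is standing in its nest. Both timers appear where they were, judging by eye from the pictures.
- **Contact:** the fingers only touched the jar and the peg, as far as the pictures and forces show. The wrist force reads about zero.

No final check failed or disagreed.

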